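Enter the job code and gauge the barrel

ROBOT

A 7-joint arm with a two-finger parallel gripper is mounted at the origin on the work surface. World frame = base frame: x ahead of the robot, y to its left, z up, the work surface at z = 0. Lengths are in m, angles in rad, forces in N, time in s.
With the tool pointing down it reaches from about 0.35 to 0.9 m from the base axis. Payload 8.1 kg.
Tool frame: the origin (TCP) lies midway between the tips of the shut fingers; the grasp point (between the pads) lies 19 mm behind it; z points along the fingers, y is the direction in which the jaws open and shut (so a half turn about z gives the same grasp; the last joint's range is limited). The gripper opens to 92 mm and grips with 3 to 60 N. Pads are 19 mm wide; open, the fingers measure 130 mm over their backs; the gripper's body (75 mm by 190 mm) begins 47 mm behind the grasp point.
Start: joints at [1.177, 0.434, 0.025, 1.573, -0.012, 1.134, -0.075], TCP at [0.179, -0.599, 0.227] pointing down, gripper open.
Joint ranges: [-2.62, 2.62], [-0.44, 2.09], [-1.27, 1.32], [0.08, 2.57], [-1.32, 4.46], [0.12, 2], [-2.74, 2.74]. Speed limits (rad/s): [2.22, 2.22, 3.01, 3.01, 3.14, 3.14, 3.14].

INTERFACE

Orientations are given as a 3x3 rotation matrix whose columns are the frame's x, y, z axes.
In Python, from plant import ctrl gives the robot as it stands.
- The arm moves only by the tool play_rows, never from a script. Its argument "targets" is a list that holds one entry, the list of rows, each a list of 7 numbers: the turn, a rotation vector about the tool's x, y, z in rad, then the shift along the tool's x, y, z in cm, then the opening, from -1 (shut) to 1 (fully open), so that 0 is half open. A call has 1 to 5 rows; each row shifts and turns the commanded pose from where the row before left it, along the tool's axes as they then stand; what a row does not reach is not made up. A row lasts 1/8 s, in which the tool goes at most 62.5 mm and 10.7 degrees, less where a joint would pass 70% of its speed; a pose out of reach is approached as far as the arm can. A call with a gripper value outside its range is refused whole. The fingers move at their own pace and stop on an object; the grip force is fixed at half the most. Time passes only in rows, so rows that do not move let the fingers close. It gives the time, the measured TCP pose, the force and the opening at its end, in the units of the state.
- ctrl.read_state(): the state, without advancing time (a new reading comes with each control period).
- ctrl.snapshot(name): name is "side" or "top" or "wrist"; returns a dict with "frame" (480x640x3 uint8, blue, green, red), "fx", "fy", "cx", "cy" (pixels), "T" (4x4, takes a point from camera to world coordinates); the wrist camera has in their place "T_tool_cam" (4x4, takes a point from camera to tool coordinates, whose origin is the TCP and whose axes are the flange's). Camera axes: x right, y up, looking along -z (the intrinsics and any distortion apply to the point x, -y, -z); pixel columns grow to the right and rows downward; lengths in m; the calibration is good to about 2 mm. A picture is of the moment at which its call begins: read the wrist's pose just before it. There is no depth.
- ctrl.finish_job(): hands the job in, once; it reports no verdict.
Trained networks look in a picture, given as the dict that the camera call returned (one of the last four; its "shot" number tells which), for a name from the list of things; names that differ only in an ending like _2 or _b are one class to them, and where a whole thing is asked for, a point or a joint stands for the part that bears it (a point fixed in the world has none). Each returns a list of dicts, best first, with "confidence" (0 to 1); they miss things now and then, are a little off and sometimes report something else, mostly with a low value. They report only what shows in the picture. A call takes as long as a camera call. They do not tell look-alikes from the thing itself.
- ctrl.spot_in(picture, query): "location" ([column, row] in pixels, amid what is visible of it).
The state is a dict: "t": time; "joints": joint angles; "qvel": joint speeds; "joint_torque": joint torques, N m; "tcp_pos": TCP position; "orientation": TCP orientation; "contact_force": force on the tool from outside, world axes, zero at the start; "wrist_torque": the same for the moment, N m; "opening": opening from 0.0 (shut) to 1.0 (fully open).
Only numpy, scipy, OpenCV 4.12 (cv2) and the standard library are available. Lean on these libraries where they do the work, as an engineer would, in place of code of your own. Each camera call takes 0.05 s, during which the arm holds its last target. There are 200 camera calls.

TASK

On the grey recorder box enter this job's code 4-3: turn the left dial's nose to mark 4, then the right dial's nose to mark 3 (left and right as the robot sees them; the double long mark farthest from the robot is 0, and the marks count up clockwise). Then take the length of the red barrel lying in the bench gauge: slide the gauge's moving jaw gently along until the barrel is held between both jaws with no gap, without forcing the jaw out of square, and let go. Leave the barrel in its rests and the other things on the counter where they are.

Things in the scene. Friction and masses are not known exactly. Their poses are not given: they have to be found in the camera images.
- recorder: Grey recorder box, fixed to the counter, 116 (x) x 234 (y) x 45 mm high. Origin: centre of its underside. Its x axis points roughly away from the robot (yaw up to 0.3 rad), y to the robot's left. Two dials stand on its top, on upright axes at x = 0, y = +60 mm (left dial) and y = -60 mm (right dial). Round each, flat on the box's top, are ten white marks 36 degrees apart: mark 0 is a double, longer one towards +x, and marks 1 to 9 follow clockwise seen from above.
- dial_left_grip (a point): Point on the left dial's axis, half-way up its grip bar (64 mm above the counter). The dial is plain aluminium: a disc of 44 mm diameter, top 51 mm above the counter, with a grip bar across it 40 mm long, 10 mm thick, from 51 to 77 mm above the counter. The frame turns with the dial: its x axis runs along the bar towards the end with the black nose (the pointer; a black line on top of the bar runs from the axis to the same end); z is up.
- dial_right_grip (a point): The same point on the right dial, which is identical.
- dial_left (a joint): Turn of the left dial, rad, clockwise from above; 0 = nose on mark 0, 0.628 rad per mark, so mark 4 is 2.513. Stops at 0 and 5.66 (mark 9). No clicks; light friction (0.03 N m); it stays where it is left. Starts between 0 and 1.5.
- dial_right (a joint): The same for the right dial; mark 3 is 1.885. Starts between 3.0 and 4.6, so it is turned counter-clockwise.
- gauge: Bench caliper gauge, fixed to the counter: steel base plate 76 (x) x 240 (y) x 12 mm. Origin: centre of its underside; x roughly away from the robot (yaw up to 0.3 rad), y along the slide. The fixed jaw stands at the +y end, 12 mm thick, its face at y = +100 mm, its top 64 mm above the counter. The moving jaw comes from the -y side on a carriage. Two brass V rests at y = 46 and 84 mm, tops about 44 mm above the counter, carry the barrel along y.
- thumb_block (a point): Centre of the ribbed steel thumb block on the carriage, 24 (x) x 14 (y) x 34 mm high, from 24 to 58 mm above the counter, to be gripped or pushed from behind to move the carriage. The moving jaw's face lies 53 mm ahead of this point (+y of the gauge); there are 38 mm free between block and jaw, and the carriage plate under both reaches 24 mm above the counter, 56 mm wide in x and about 76 mm long behind the jaw's face.
- carriage (a joint): Travel of the carriage, m, towards the gauge's +y (closing); 0 = fully open with the moving face at y = -40 mm. Both jaws touch the 70 mm barrel at 0.070. Starts between 0 and 0.03. Friction 2 N; it stays where it is left.
- jaw (a joint): Tilt of the moving jaw, rad, positive = leaning back from the barrel; 0 = square. The jaw is a steel plate 30 (x) x 8 (y) mm, from 20 to 64 mm above the counter, on a stiff sprung pivot 18 mm above the counter (3 N m/rad; about 5 N per mm at the barrel's height), so pushing on past contact leans it back.
- barrel_center (a point): Centre of the red mottled hard rubber barrel to be measured: 70 mm long, 14 mm diameter, loose, lying along the gauge's y in the V rests with its axis 40 mm above the counter. It starts with its far end 2 to 10 mm short of the fixed jaw and slides along the rests when pushed.
- spare_barrel_center (a point): Centre of a spare barrel (60 x 13 mm) lying on the counter near the robot. Leave alone.
- file: Flat steel file with a wooden handle, about 160 x 18 x 9 mm, lying along x between recorder and gauge. Origin: under the file, 10 mm from its middle. Leave alone.
- stone: Grey sharpening stone 50 x 130 x 20 mm at the back. Origin: centre of its underside. Leave alone.
- filling_lever: Nickel filling lever, 6 x 47 x 5 mm, lying near the robot. Leave alone.
- steel_calipers: Steel hand calipers 170 mm long, 8 mm thick, lying near the robot. Leave alone.
Mind the look-alikes: they are no part of the job. What is shaped like the part that bears barrel_center but green, orange or yellow is not meant.

How it is judged:
By the outcome, as a careful person would: the job done as asked, in the order asked, and still so for the second after the job is handed in, with the robot touching nothing.
It also fails if it takes over 72 s, if anything falls off the work surface, if the arm or the gripper's body presses on something with over 40 N, if the wrist force passes 120 N, or if a joint passes its speed limit or range.

## Working session

There is one attempt and no reset: what is moved stays moved. The work goes in short steps, Python scripts to look and compute and a tool call to move; the robot and the scene stay as the last step left them, time stands still between calls to the robot, and variables do not carry over. Pictures are saved under pics/ and viewed, about 8 in all and at most 12, crops included, and the job is handed in when it is done.

Besides the shell and the picture viewer there is one more tool, called after ">>>" as name(argument=value, ...), one argument or row to a line, values as JSON. play_rows: Moves the arm, as the interface text tells. Its arguments: {"type":"object","properties":{"targets":{"type":"array","items":{"type":"array","items":{"type":"array","items":{"type":"number"}}}}},"required":["targets"]}

```bash
mkdir -p pics; ls; cat > h.py <<'E'
import numpy as np, cv2
from plant import ctrl
def snap(n,fn=None):
    s=ctrl.snapshot(n)
    if fn: cv2.imwrite('pics/'+fn,s['frame'])
    return s
def camT(s,st=None):
    if 'T' in s: return np.array(s['T'])
    T=np.eye(4);T[:3,:3]=np.array(st['orientation']);T[:3,3]=st['tcp_pos']
    return T@np.array(s['T_tool_cam'])
def ray(s,px,z,T):
    # undistort if any
    d=np.array(s.get('dist',np.zeros(5)),float)
    K=np.array([[s['fx'],0,s['cx']],[0,s['fy'],s['cy']],[0,0,1]],float)
    u=cv2.undistortPoints(np.array([[px]],float),K,d)[0,0]
    v=T[:3,:3]@np.array([u[0],-u[1],-1.]); o=T[:3,3]
    return o+v*(z-o[2])/v[2]
def proj(s,P,T):
    p=np.linalg.inv(T)@np.append(P,1); 
    return np.array([s['fx']*p[0]/-p[2]+s['cx'], s['fy']*-p[1]/-p[2]+s['cy']])
E
python3 - <<'E'
from h import *
st=ctrl.read_state();print({k:np.round(v,3).tolist() for k,v in st.items()})
for n in('top','side'):
    s=snap(n,n+'0.png');print(n,[(k,v if not hasattr(v,'shape') else np.round(v,4).tolist()) for k,v in s.items() if k!='frame'])
    T=camT(s)
    for q,z in [('recorder',.045),('dial_left_grip',.064),('gauge',.012),('thumb_block',.041),('barrel_center',.04),('carriage',.024),('jaw',.05)]:
        print(q,[(np.round(r['location'],0).tolist(),round(r['confidence'],2),np.round(ray(s,r['location'],z,T),3).tolist()) for r in ctrl.spot_in(s,q)[:4]])
E
```

```text
pics
{'t': 0.0, 'joints': [1.177, 0.435, 0.025, 1.574, -0.012, 1.134, -0.075], 'qvel': [0.001, 0.0, 0.002, -0.0, -0.001, 0.001, -0.001], 'joint_torque': [-0.0, -66.786, 0.985, -31.447, -0.061, 0.043, 0.0], 'tcp_pos': [0.179, -0.598, 0.226], 'orientation': [[0.958, 0.287, -0.001], [0.287, -0.958, 0.001], [-0.0, -0.002, -1.0]], 'contact_force': [-0.327, -0.852, -0.105], 'wrist_torque': [0.004, 0.013, -0.013], 'opening': 0.999}
top [('fx', 511.2559192658076), ('fy', 511.2559192658076), ('cx', 308.2539259227798), ('cy', 244.77167191910786), ('T', [[0.0178, 0.983, -0.1825, 0.3179], [-0.9995, 0.022, 0.0209, 0.0143], [0.0246, 0.182, 0.983, 0.9993], [0.0, 0.0, 0.0, 1.0]]), ('shot', 1)]
recorder [([444.0, 134.0], 0.17, [0.725, -0.271, 0.045])]
dial_left_grip [([164.0, 238.0], 0.58, [0.499, 0.261, 0.064])]
gauge [([405.0, 246.0], 0.88, [0.503, -0.197, 0.012])]
thumb_block [([436.0, 248.0], 0.75, [0.495, -0.25, 0.041]), ([146.0, 347.0], 0.66, [0.299, 0.286, 0.041])]
barrel_center [([413.0, 193.0], 0.81, [0.603, -0.209, 0.04]), ([374.0, 244.0], 0.68, [0.5, -0.133, 0.04]), ([335.0, 155.0], 0.48, 
[... 288 characters left out ...]
0187), ('T', [[-0.8569, 0.3237, -0.4011, 0.113], [-0.5154, -0.5411, 0.6645, 0.6372], [-0.002, 0.7761, 0.6306, 0.6958], [0.0, 0.0, 0.0, 1.0]]), ('shot', 2)]
recorder [([256.0, 352.0], 0.62, [0.475, 0.23, 0.045])]
dial_left_grip [([225.0, 361.0], 0.66, [0.493, 0.279, 0.064])]
gauge []
thumb_block [([378.0, 204.0], 0.72, [0.492, -0.227, 0.041])]
barrel_center [([298.0, 227.0], 0.8, [0.595, -0.074, 0.04]), ([354.0, 222.0], 0.55, [0.506, -0.146, 0.04]), ([252.0, 231.0], 0.48, [0.667, -0.015, 0.04])]
carriage [([380.0, 203.0], 0.77, [0.499, -0.254, 0.024]), ([374.0, 318.0], 0.19, [0.359, 0.056, 0.024])]
jaw [([372.0, 204.0], 0.8, [0.497, -0.21, 0.05]), ([374.0, 416.0], 0.34, [0.268, 0.241, 0.05])]
```

```bash
python3 - <<'E'
import cv2
im=cv2.imread('pics/top0.png')[90:390,80:560]
cv2.imwrite('pics/top0c.png',cv2.resize(im,(800,500),interpolation=cv2.INTER_CUBIC))
E
```

```text
(no output)
```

View pics/top0c.png

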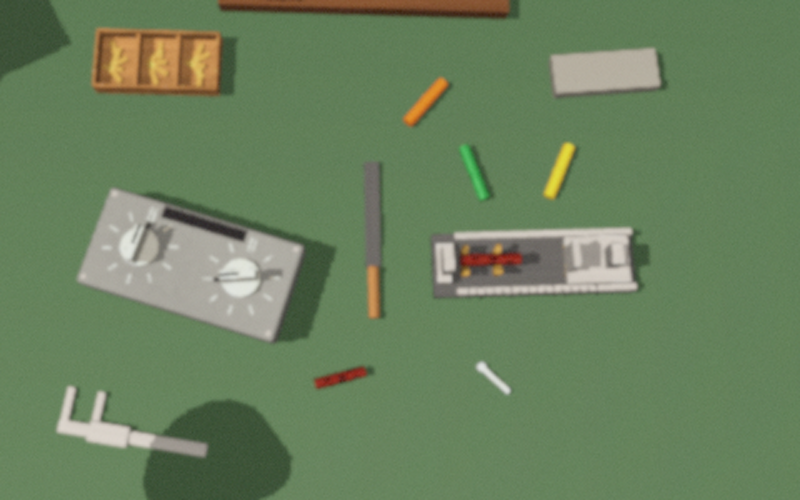

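Top view: recorder at the left, with its dials at crop (140,245) and (238,278). Gauge at the right, (432–637, 228–297). I'll go over the gauge for a close look.

>>> play_rows(
  targets=[
    [[0, 0, 0, 4.2, -2.9, -0.5, 1], [0, 0, 0, 4.2, -2.9, -0.5, 1], [0, 0, 0, 4.2, -2.9, -0.5, 1], [0, 0, 0, 4.2, -2.9, -0.5, 1], [0, 0, 0, 4.2, -2.9, -0.5, 1]],
  ],
)

```text
t: 1.42
tcp_pos: [0.3397, -0.3983, 0.2521]
orientation: [[0.958, 0.287, 0.0], [0.287, -0.958, -0.0], [0.0, 0.001, -1.0]]
contact_force: [0.9, -0.3, 0.2]
opening: 0.999
```

>>> play_rows(
  targets=[
    [[0, 0, 0, 4.2, -2.9, -0.5, 0.5], [0, 0, 0, 4.2, -2.9, -0.5, 0.5], [0, 0, 0, 4.2, -2.9, -0.5, 0], [0, 0, 0, 4.2, -2.9, 0, 0], [0, 0, 0, 4.2, -2.9, 0, 0]],
  ],
)

```text
t: 2.05
tcp_pos: [0.4994, -0.1993, 0.2671]
orientation: [[0.958, 0.286, 0.001], [0.286, -0.958, -0.0], [0.0, 0.001, -1.0]]
contact_force: [0.9, -0.1, 0.3]
opening: 0.52
```

```bash
python3 - <<'E'
from h import *
s=ctrl.snapshot('top'); T=camT(s)
f=lambda c,z:ray(s,[c[0]/1.6667+80,c[1]/1.6667+90],z,T)
C=[f(c,.045) for c in[(113,189),(302,245),(274,341),(79,280)]]
print(np.round(C,3).tolist(),np.round(np.mean(C,0),3))
print('dials',np.round([f((140,245),.064),f((238,278),.064)],3).tolist())
print('gauge',np.round([f(c,.012) for c in [(432,236),(637,228),(637,290),(434,297)]],3).tolist())
st=ctrl.read_state();s=snap('wrist','w1.png');T=camT(s,st)
print(st['t'],np.round(st['tcp_pos'],4),np.round(st['joints'],3),np.round(st['orientation'],3).tolist(),st['contact_force'],s['fx'],np.round(s['T_tool_cam'],3).tolist(),s.keys())
for q,z in [('gauge',.012),('thumb_block',.058),('barrel_center',.047),('jaw',.064),('carriage',.024)]:
    print(q,[(np.round(r['location'],0).tolist(),round(r['confidence'],2),np.round(ray(s,r['location'],z,T),3).tolist()) for r in ctrl.spot_in(s,q)[:4]])
E
```

```text
[[0.569, 0.302, 0.045], [0.508, 0.084, 0.045], [0.398, 0.111, 0.045], [0.462, 0.332, 0.045]] [0.484 0.207 0.045]
dials [[0.5, 0.262, 0.064], [0.465, 0.152, 0.064]]
gauge [[0.529, -0.067, 0.012], [0.544, -0.313, 0.012], [0.47, -0.31, 0.012], [0.456, -0.07, 0.012]]
2.1 [ 0.5037 -0.1919  0.2671] [ 0.443  0.276 -0.223  1.711  0.061  1.159 -1.069] [[0.956, 0.294, 0.003], [0.294, -0.956, 0.004], [0.004, -0.002, -1.0]] [4.60012114 5.30458182 1.1357033 ] 421.72179305937806 [[0.001, 0.954, 0.299, 0.081], [1.0, -0.001, -0.0, 0.0], [-0.0, 0.299, -0.954, -0.157], [0.0, 0.0, 0.0, 1.0]] dict_keys(['frame', 'fx', 'fy', 'cx', 'cy', 'T_tool_cam', 'shot'])
gauge [([324.0, 188.0], 0.84, [0.503, -0.191, 0.012]), ([362.0, 206.0], 0.63, [0.497, -0.232, 0.012]), ([233.0, 282.0], 0.26, [0.378, -0.128, 0.012])]
thumb_block [([390.0, 206.0], 0.7, [0.514, -0.249, 0.058])]
barrel_center [([389.0, 84.0], 0.77, [0.611, -0.215, 0.047]), ([263.0, 180.0], 0.65, [0.501, -0.134, 0.047]), ([281.0, 48.0], 0.61, [0.611, -0.12, 0.047]), ([392.0, 207.0], 0.17, [0.511, -0.253, 0.047])]
jaw [([365.0, 205.0], 0.9, [0.509, -0.227, 0.064])]
carriage [([392.0, 206.0], 0.83, [0.507, -0.258, 0.024])]
```

View pics/w1.png

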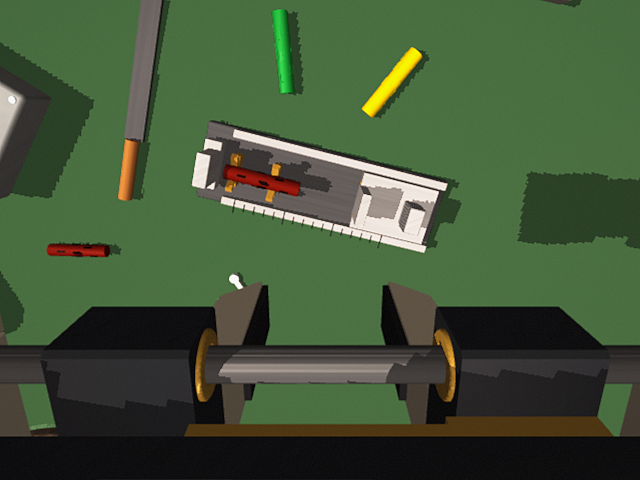

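The gauge is upright in view: moving jaw near (362,205), thumb block near (412,218), barrel in its rests at about (262,180). Now I'll turn and move over the recorder.

>>> play_rows(
  targets=[
    [[0, 0, -0.185, 0, 0, 0, 0], [0, 0, -0.185, 0, 0, 0, 0], [0, 0, -0.185, 0, 0, 0, 0], [0, 0, -0.185, 0, 0, 0, 0], [0, 0, -0.185, 0, 0, 0, 0]],
  ],
)

```text
t: 3.02
tcp_pos: [0.4976, -0.202, 0.2668]
orientation: [[0.344, 0.939, -0.0], [0.939, -0.344, -0.001], [-0.001, 0.0, -1.0]]
contact_force: [-0.0, -1.0, -0.7]
opening: 0.497
```

>>> play_rows(
  targets=[
    [[0, 0, -0.185, 0, 0, 0, 0], [0, 0, -0.185, 0, 0, 0, 0], [0, 0, -0.185, 0, 0, 0, 0], [0, 0, -0.185, 0, 0, 0, 0], [0, 0, -0.185, 0, 0, 0, 0]],
  ],
)

```text
t: 3.65
tcp_pos: [0.4976, -0.202, 0.2668]
orientation: [[-0.543, 0.84, -0.0], [0.84, 0.543, -0.001], [-0.0, -0.001, -1.0]]
contact_force: [-0.3, -0.1, -0.5]
opening: 0.501
```

>>> play_rows(
  targets=[
    [[0, 0, -0.185, 0, 0, 0, 0], [0, 0, -0.185, 0, 0, 0, 0], [0, 0, -0.185, 0, 0, 0, 0], [0, 0, 0, 2.7, 5, 0, 0], [0, 0, 0, 2.7, 5, 0, 0]],
  ],
)

```text
t: 4.28
tcp_pos: [0.4923, -0.0877, 0.2667]
orientation: [[-0.9, 0.435, 0.0], [0.435, 0.9, -0.0], [-0.0, -0.0, -1.0]]
contact_force: [1.5, 0.1, 0.2]
opening: 0.503
```

>>> play_rows(
  targets=[
    [[0, 0, 0, 2.7, 5, 0, 0], [0, 0, 0, 2.7, 5, 0, 0], [0, 0, 0, 2.7, 5, 0, 0], [0, 0, 0, 2.7, 5, 0, 0], [0, 0, 0, 2.7, 5, 0, 0]],
  ],
)

```text
t: 4.9
tcp_pos: [0.4792, 0.1967, 0.2668]
orientation: [[-0.901, 0.434, 0.001], [0.434, 0.901, -0.001], [-0.001, -0.0, -1.0]]
contact_force: [-0.0, 0.0, 0.5]
opening: 0.502
```

>>> play_rows(
  targets=[
    [[0, 0, 0, 0, 0, 0, 0], [0, 0, 0, 0, 0, 0, 0], [0, 0, 0, 0, 0, 0, 0]],
  ],
)

```text
t: 5.28
tcp_pos: [0.4794, 0.1945, 0.2665]
orientation: [[-0.901, 0.434, -0.0], [0.434, 0.901, -0.001], [-0.0, -0.001, -1.0]]
contact_force: [-0.9, 0.3, -0.7]
opening: 0.5
```

```bash
python3 - <<'E'
from h import *
st=ctrl.read_state();s=snap('wrist','w2.png');T=camT(s,st)
np.savez('w2.npz',T=T)
print(st['t'],np.round(st['tcp_pos'],4),np.round(st['joints'],3),np.round(st['orientation'],3).tolist(),np.round(st['contact_force'],2),s['fx'],s['cx'],s['cy'])
for q,z in [('recorder',.045),('dial_left_grip',.077)]:
    print(q,[(np.round(r['location'],0).tolist(),round(r['confidence'],2),np.round(ray(s,r['location'],z,T),3).tolist()) for r in ctrl.spot_in(s,q)[:4]])
E
```

```text
5.275 [0.4794 0.1945 0.2665] [ 0.132  0.334 -0.804  1.725  0.258  1.193  0.38 ] [[-0.901, 0.434, -0.0], [0.434, 0.901, -0.001], [-0.0, -0.001, -1.0]] [-0.89  0.26 -0.72] 421.72179305937806 324.8950818288779 232.88098118031965
recorder [([346.0, 184.0], 0.71, [0.48, 0.215, 0.045])]
dial_left_grip [([409.0, 182.0], 0.66, [0.495, 0.264, 0.077])]
```

View pics/w2.png

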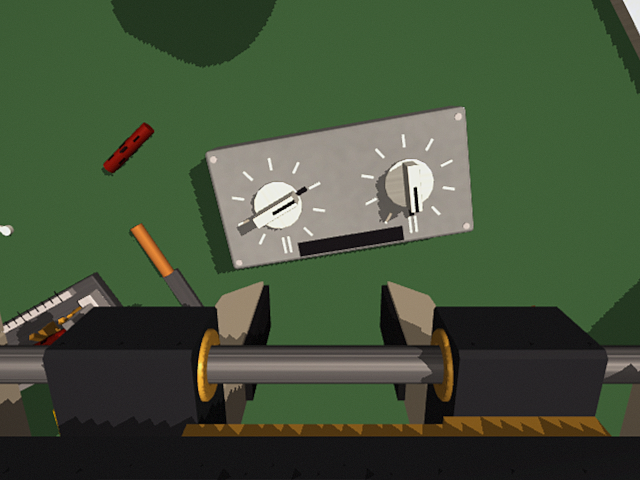

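```bash
python3 - <<'E'
import cv2
im=cv2.imread('pics/w2.png')[100:275,200:480]
cv2.imwrite('pics/w2c.png',cv2.resize(im,None,fx=2.85,fy=2.85,interpolation=cv2.INTER_CUBIC))
E
```

```text
(no output)
```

View pics/w2c.png

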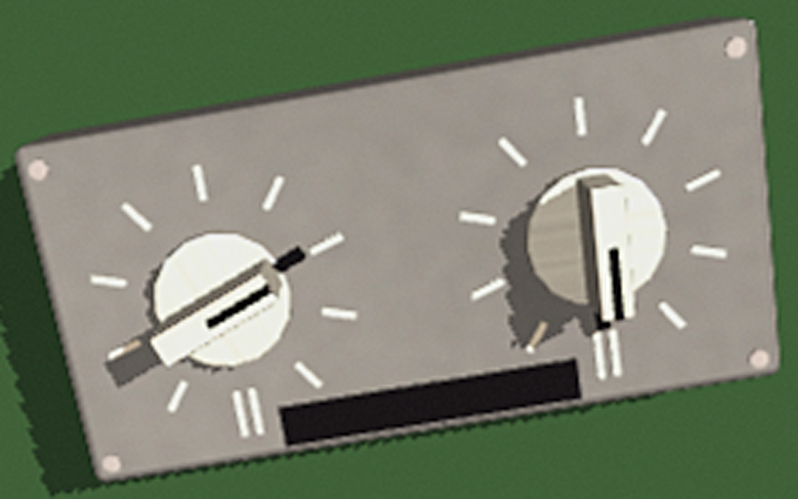

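Left nose is nearly on mark 0 and right nose nearly on mark 7. I'll fit the box pose to the marks and corners and get the dial angles from the black lines.

```bash
cat > fit.py <<'E'
from h import *
from scipy.optimize import least_squares
K=dict(fx=421.72179305937806,fy=421.72179305937806,cx=324.8950818288779,cy=232.88098118031965)
T=np.load('w2.npz')['T']
px=lambda c:np.array(c)/2.85+[200,100]
L=[(607,355),(537,335),(490,289),(478,218),(513,152),(580,116),(653,127),(703,180),(709,252),(671,315)]
R=[(248,412),(177,396),None,(108,281),(136,216),(200,183),(273,193),(327,243),(339,314),(308,375)]
C=[((-.058,-.117),(18,150)),((-.058,.117),(752,20)),((.058,.117),(777,372)),((.058,-.117),(100,479))]
def W(p,q,z=.045):
    c,s=np.cos(p[2]),np.sin(p[2]);return np.array([p[0]+c*q[0]-s*q[1],p[1]+s*q[0]+c*q[1],z])
def res(p):
    r=[]
    for y,M in((.06,L),(-.06,R)):
        for i,m in enumerate(M):
            if m is None: continue
            a=-i*np.pi/5; rr=p[3] if i else p[4]
            r.append(proj(K,W(p,(rr*np.cos(a),y+rr*np.sin(a)),.0455),T)-px(m))
    for q,c in C: r.append(proj(K,W(p,q,.045),T)-px(c))
    return np.concatenate(r)
o=least_squares(res,[.484,.207,-.29,.03,.033],loss='soft_l1');p=o.x
if __name__=='__main__':
    print(np.round(p,4),'rms px',np.sqrt(np.mean(o.fun**2)), np.round(res(p)[-8:],1))
    for n,y,a,b in(('L',.06,(613,250),(618,318)),('R',-.06,(208,323),(270,288))):
        A,B=[ray(K,px(q),.077,T) for q in(a,b)]
        d=B-A; print(n,'axis',np.round(W(p,(0,y)),4),'line start',np.round(A,4),'end',np.round(B,4),'yaw',round(np.arctan2(d[1],d[0]),3),'theta',round((p[2]-np.arctan2(d[1],d[0]))%6.2832,3))
E
python3 fit.py
```

```text
[ 0.4863  0.2092 -0.2779  0.0374  0.0401] rms px 1.083822370225358 [-3.8 -0.6  2.9 -1.7  2.9  1.8 -2.   3.3]
L axis [0.5028 0.2669 0.045 ] line start [0.5013 0.2671 0.077 ] end [0.521  0.2608 0.077 ] yaw -0.313 theta 0.035
R axis [0.4699 0.1515 0.045 ] line start [0.4695 0.1501 0.077 ] end [0.468  0.1716 0.077 ] yaw 1.641 theta 4.364
```

>>> play_rows(
  targets=[
    [[0, 0, -0.136, 0, 0, 0, 0], [0, 0, 0, 0.1, 3.8, 0, 0], [0, 0, 0, 0, 3.8, 0, 0], [0, 0, 0, 0, 0, 5.2, 0], [0, 0, 0, 0, 0, 5.2, 0]],
  ],
)

```text
t: 6.05
tcp_pos: [0.5017, 0.2694, 0.1618]
orientation: [[-0.952, 0.306, 0.001], [0.306, 0.952, 0.001], [-0.001, 0.001, -1.0]]
contact_force: [1.4, -0.5, -0.5]
opening: 0.503
```

>>> play_rows(
  targets=[
    [[0, 0, 0, 0, 0, 5.2, 0], [0, 0, 0, 0, 0, 3.2, 0], [0, 0, 0, 0, 0, 2.0, 0], [0, 0, 0, 0, 0, 0, 0], [0, 0, 0, 0, 0, 0, 0]],
  ],
)

```text
t: 6.68
tcp_pos: [0.5019, 0.27, 0.06]
orientation: [[-0.952, 0.305, 0.002], [0.305, 0.952, 0.001], [-0.001, 0.002, -1.0]]
contact_force: [-0.2, 0.1, 0.1]
opening: 0.5
```

>>> play_rows(
  targets=[
    [[0, 0, 0, 0, 0, 0, -0.3], [0, 0, 0, 0, 0, 0, -0.55], [0, 0, 0, 0, 0, 0, -1], [0, 0, 0, 0, 0, 0, -1], [0, 0, 0, 0, 0, 0, -1]],
  ],
)

```text
t: 7.3
tcp_pos: [0.5005, 0.2675, 0.0586]
orientation: [[-0.952, 0.306, -0.001], [0.306, 0.952, -0.003], [0.0, -0.004, -1.0]]
contact_force: [-2.9, -5.6, 6.8]
opening: 0.108
```

```bash
python3 - <<'E'
from h import *
st=ctrl.read_state()
for k in('t','joints','tcp_pos','orientation','contact_force','wrist_torque','opening'):print(k,np.round(st[k],4).tolist())
E
```

```text
t 7.3
joints [-0.1066, 0.6435, -0.6941, 1.8458, 0.5378, 0.852, 0.1908]
tcp_pos [0.5005, 0.2675, 0.0586]
orientation [[-0.9522, 0.3056, -0.0012], [0.3056, 0.9521, -0.0034], [0.0001, -0.0036, -1.0]]
contact_force [-2.8827, -5.6459, 6.7925]
wrist_torque [-1.2157, 0.4572, 0.0044]
opening 0.1078
```

>>> play_rows(
  targets=[
    [[0, 0, 0, 0, -0.25, 0, -1], [0, 0, 0.17, 0, 0, 0, -1], [0, 0, 0.18, 0, 0, 0, -1], [0, 0, 0.18, 0, 0, 0, -1], [0, 0, 0.18, 0, 0, 0, -1]],
  ],
)

```text
t: 7.92
tcp_pos: [0.5013, 0.2684, 0.0587]
orientation: [[-0.519, 0.855, 0.002], [0.855, 0.519, 0.003], [0.001, 0.003, -1.0]]
contact_force: [4.0, 5.2, -8.1]
opening: 0.106
```

>>> play_rows(
  targets=[
    [[0, 0, 0.18, 0, 0, 0, -1], [0, 0, 0.18, 0, 0, 0, -1], [0, 0, 0.18, 0, 0, 0, -1], [0, 0, 0.18, 0, 0, 0, -1], [0, 0, 0, 0, 0, 0, -1]],
  ],
)

```text
t: 8.55
tcp_pos: [0.5027, 0.2687, 0.0588]
orientation: [[0.171, 0.985, 0.004], [0.985, -0.171, 0.003], [0.004, 0.004, -1.0]]
contact_force: [8.2, 5.2, -10.8]
opening: 0.106
```

>>> play_rows(
  targets=[
    [[0, 0, 0.18, 0.1, 0.15, 0, -1], [0, 0, 0.18, 0, 0, 0, -1], [0, 0, 0.18, 0, 0, 0, -1], [0, 0, 0.18, 0, 0, 0, -1], [0, 0, 0.18, 0, 0, 0, -1]],
  ],
)

```text
t: 9.18
tcp_pos: [0.5041, 0.2677, 0.0588]
orientation: [[0.88, 0.475, 0.003], [0.475, -0.88, 0.001], [0.003, 0.001, -1.0]]
contact_force: [7.2, -0.2, -8.4]
opening: 0.104
```

>>> play_rows(
  targets=[
    [[0, 0, 0.146, 0, 0, 0, -1], [0, 0, 0, 0, 0, 0, -1], [0, 0, 0, 0, 0, 0, -1], [0, 0, 0, 0, 0, 0, -1]],
  ],
)

```text
t: 9.68
tcp_pos: [0.5042, 0.2675, 0.0587]
orientation: [[0.938, 0.347, 0.003], [0.347, -0.938, 0.001], [0.003, 0.001, -1.0]]
contact_force: [7.6, -0.3, -6.3]
opening: 0.105
```

```bash
python3 - <<'E'
from h import *
st=ctrl.read_state()
for k in('t','joints','tcp_pos','orientation','contact_force','wrist_torque','opening'):print(k,np.round(st[k],4).tolist())
o=np.array(st['orientation']);print('rot',2.831-np.arctan2(o[1,0],o[0,0]))
E
```

```text
t 9.675
joints [-0.5496, 0.5387, -0.0456, 1.8826, 0.0378, 0.718, -1.8332]
tcp_pos [0.5042, 0.2675, 0.0587]
orientation [[0.9377, 0.3474, 0.0035], [0.3474, -0.9377, 0.0005], [0.0034, 0.0007, -1.0]]
contact_force [7.5942, -0.3377, -6.2738]
wrist_torque [-0.1974, -1.6929, -0.0537]
opening 0.1049
rot 2.4761917738933286
```

>>> play_rows(
  targets=[
    [[0, 0, 0, 0.2, 0, 0, -1], [0, 0, 0, 0, 0, 0, -0.6], [0, 0, 0, 0, 0, 0, -0.3], [0, 0, 0, 0, 0, 0, 0], [0, 0, 0, 0, 0, 0, 0]],
  ],
)

```text
t: 10.3
tcp_pos: [0.5037, 0.2687, 0.0587]
orientation: [[0.937, 0.349, -0.0], [0.349, -0.937, 0.0], [0.0, -0.0, -1.0]]
contact_force: [0.6, -0.5, 0.6]
opening: 0.467
```

>>> play_rows(
  targets=[
    [[0, 0, 0, 0, 0, -3, 0], [0, 0, 0, 0, 0, -6, 0], [0, 0, 0, 0, 0, -6, 0], [0, 0, -0.184, 0, 0, -6, 0], [0, 0, -0.184, 0, 0, 0, 0]],
  ],
)

```text
t: 10.92
tcp_pos: [0.5059, 0.27, 0.2743]
orientation: [[0.745, 0.667, 0.008], [0.667, -0.745, 0.005], [0.009, 0.002, -1.0]]
contact_force: [-0.7, 0.7, -1.5]
opening: 0.497
```

>>> play_rows(
  targets=[
    [[0, 0, -0.184, 0, 0, 0, 0], [0, 0, -0.184, 0, 0, 0, 0], [0, 0, -0.184, 0, 0, 0, 0], [0, 0, -0.184, 0, 0, 0, 0], [0, 0, -0.182, 0, 0, 0, 0]],
  ],
)

```text
t: 11.55
tcp_pos: [0.5037, 0.2685, 0.2687]
orientation: [[-0.077, 0.997, -0.0], [0.997, 0.077, -0.0], [-0.0, -0.0, -1.0]]
contact_force: [-0.3, 0.4, -0.6]
opening: 0.502
```

>>> play_rows(
  targets=[
    [[0, 0, 0, -5.7, -2.1, 0, 0], [0, 0, 0, -5.7, -2.1, 0, 0], [0, 0, 0, 0, 0, 0, 0], [0, 0, 0, 0, 0, 0, 0], [0, 0, 0, 0, 0, 0, 0]],
  ],
)

```text
t: 12.18
tcp_pos: [0.4701, 0.1532, 0.2688]
orientation: [[-0.073, 0.997, 0.0], [0.997, 0.073, 0.001], [0.001, 0.0, -1.0]]
contact_force: [-0.7, 0.7, -0.3]
opening: 0.502
```

```bash
python3 - <<'E'
from h import *
st=ctrl.read_state();s=snap('wrist','w3.png');T=camT(s,st)
np.savez('w3.npz',T=T)
for k in('t','joints','tcp_pos','orientation','contact_force'):print(k,np.round(st[k],4).tolist())
c=proj(s,[.486,.209,.05],T);print(c)
x0=int(max(0,min(640-280,c[0]-140)));y0=int(max(0,c[1]-140));print(x0,y0)
cv2.imwrite('pics/w3c.png',cv2.resize(s['frame'][y0:y0+280,x0:x0+280],None,fx=2.14,fy=2.14,interpolation=cv2.INTER_CUBIC))
E
```

```text
t 12.175
joints [-0.2018, 0.2048, -0.2634, 1.8028, 0.0577, 1.1411, -0.4112]
tcp_pos [0.4701, 0.1532, 0.2688]
orientation [[-0.0728, 0.9973, 0.0001], [0.9973, 0.0728, 0.0006], [0.0006, 0.0002, -1.0]]
contact_force [-0.6661, 0.6964, -0.3439]
[347.56171632 132.82830534]
207 0
```

View pics/w3c.png

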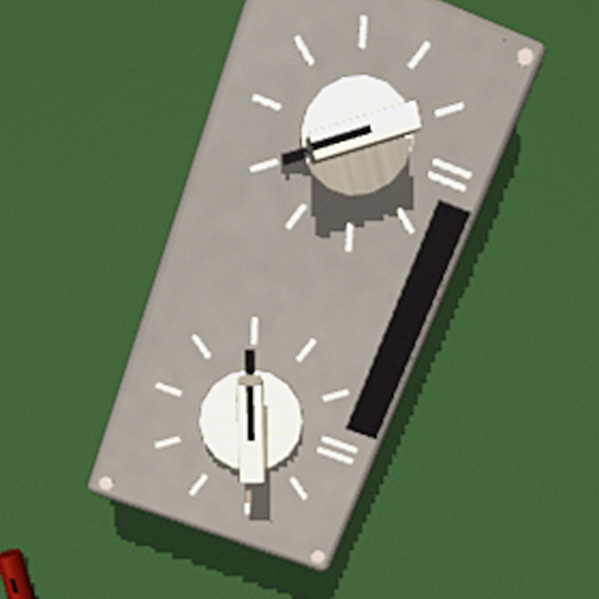

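Left dial's nose sits on mark 4 (264,166); right nose is close to mark 7 (254,330). Next I'll quantify both in this view.

```bash
cat > fit2.py <<'E'
import fit; from fit import *
T=np.load('w3.npz')['T']; fit.T=T
fit.px=lambda c:np.array(c)/2.14+[207,0]
fit.L=[(450,175),(405,221),(349,237),(297,216),(264,166),(266,102),(304,51),(363,32),(419,54),(450,109)]
fit.R=[(338,450),(299,488),(248,503),(198,485),(167,442),(168,389),(201,346),(254,330),(306,350),(336,395)]
fit.C=[]
o=least_squares(fit.res,[.484,.207,-.29,.03,.033],loss='soft_l1');p=o.x
print(np.round(p,4),'rms px',np.sqrt(np.mean(o.fun**2)))
for n,y,a,b in(('L',.06,(371,128),(309,147)),('R',-.06,(250,440),(249,378))):
    A,B=[ray(K,fit.px(q),.077,T) for q in(a,b)]
    d=B-A; print(n,'axis',np.round(W(p,(0,y)),4),'line start',np.round(A,4),'yaw',round(np.arctan2(d[1],d[0]),3),'theta',round((p[2]-np.arctan2(d[1],d[0]))%6.2832,3))
E
python3 fit2.py
```

```text
[ 0.4864  0.2086 -0.2775  0.0376  0.0403] rms px 0.1908392509069819
L axis [0.5028 0.2663 0.045 ] line start [0.5047 0.2672 0.077 ] yaw -2.788 theta 2.51
R axis [0.47   0.1509 0.045 ] line start [0.4697 0.1492 0.077 ] yaw 1.659 theta 4.346
```

>>> play_rows(
  targets=[
    [[0, 0, 0, -0.15, 0, 5.2, 0], [0, 0, 0, 0, 0, 5.2, 0], [0, 0, 0, 0, 0, 5.2, 0], [0, 0, 0, 0, 0, 3.4, 0], [0, 0, 0, 0, 0, 2.0, 0]],
  ],
)

```text
t: 12.85
tcp_pos: [0.4692, 0.1511, 0.0566]
orientation: [[-0.073, 0.997, -0.002], [0.997, 0.073, -0.0], [-0.0, -0.003, -1.0]]
contact_force: [-0.1, 1.1, -0.7]
opening: 0.5
```

>>> play_rows(
  targets=[
    [[0, 0, 0, 0, 0, 0, 0], [0, 0, 0, 0, 0, 0, -0.4], [0, 0, 0, 0, 0, 0, -1], [0, 0, 0, 0, 0, 0, -1], [0, 0, 0, 0, 0, 0, -1]],
  ],
)

```text
t: 13.48
tcp_pos: [0.47, 0.1503, 0.0591]
orientation: [[-0.071, 0.997, 0.0], [0.997, 0.071, 0.0], [-0.0, 0.0, -1.0]]
contact_force: [-12.5, 1.1, 9.9]
opening: 0.115
```

>>> play_rows(
  targets=[
    [[0, 0, 0, 0, -0.15, 0, -1], [0, 0, -0.177, 0, 0, 0, -1], [0, 0, -0.177, 0, 0, 0, -1], [0, 0, -0.177, 0, 0, 0, -1], [0, 0, -0.177, 0, 0, 0, -1]],
  ],
)

```text
t: 14.1
tcp_pos: [0.4701, 0.1506, 0.0592]
orientation: [[-0.706, 0.708, 0.003], [0.708, 0.706, 0.001], [-0.001, 0.003, -1.0]]
contact_force: [4.9, 0.8, -2.6]
opening: 0.108
```

>>> play_rows(
  targets=[
    [[0, 0, -0.177, 0, 0, 0, -1], [0, 0, -0.177, 0, 0, 0, -1], [0, 0, -0.177, 0, 0, 0, -1], [0, 0, 0, 0, 0, 0, -1]],
  ],
)

```text
t: 14.6
tcp_pos: [0.4704, 0.1511, 0.0592]
orientation: [[-0.967, 0.256, 0.003], [0.256, 0.967, 0.002], [-0.002, 0.003, -1.0]]
contact_force: [4.6, 2.9, -2.6]
opening: 0.109
```

```bash
python3 - <<'E'
from h import *
st=ctrl.read_state()
for k in('t','joints','tcp_pos','orientation','contact_force','wrist_torque','opening'):print(k,np.round(st[k],4).tolist())
o=np.array(st['orientation']);print('to go',4.1207-np.arctan2(o[1,0],o[0,0])%6.2832)
E
```

```text
t 14.6
joints [0.0035, 0.5079, -0.5589, 2.0367, 0.4096, 0.7023, 0.4967]
tcp_pos [0.4704, 0.1511, 0.0592]
orientation [[-0.9668, 0.2556, 0.003], [0.2556, 0.9668, 0.0024], [-0.0023, 0.003, -1.0]]
contact_force [4.6222, 2.9453, -2.6259]
wrist_torque [0.6271, -1.1964, 0.0663]
opening 0.1093
to go 1.2375653867923275
```

>>> play_rows(
  targets=[
    [[0, 0, -0.177, 0, 0, 0, -1], [0, 0, -0.177, 0, 0, 0, -1], [0, 0, -0.177, 0, 0, 0, -1], [0, 0, -0.177, 0, 0, 0, -1], [0, 0, -0.177, 0, 0, 0, -1]],
  ],
)

```text
t: 15.22
tcp_pos: [0.4702, 0.1519, 0.0592]
orientation: [[-0.808, -0.589, 0.003], [-0.589, 0.808, 0.003], [-0.004, 0.001, -1.0]]
contact_force: [3.9, 6.2, -6.5]
opening: 0.107
```

>>> play_rows(
  targets=[
    [[0, 0, -0.177, 0, 0, 0, -1], [0, 0, -0.176, 0, 0, 0, -1], [0, 0, 0, 0, 0, 0, -1], [0, 0, 0, 0, 0, 0, -1], [0, 0, 0, 0, 0, 0, -1]],
  ],
)

```text
t: 15.85
tcp_pos: [0.4699, 0.1522, 0.0592]
orientation: [[-0.559, -0.829, 0.003], [-0.829, 0.559, 0.004], [-0.005, -0.0, -1.0]]
contact_force: [3.8, 7.0, -4.7]
opening: 0.107
```

```bash
python3 - <<'E'
from h import *
st=ctrl.read_state()
for k in('t','joints','tcp_pos','orientation','contact_force','wrist_torque','opening'):print(k,np.round(st[k],4).tolist())
o=np.array(st['orientation']);print('to go',4.1207-np.arctan2(o[1,0],o[0,0])%6.2832)
E
```

```text
t 15.85
joints [0.2175, 0.6062, -0.875, 2.0206, 0.6454, 0.81, 1.5118]
tcp_pos [0.4699, 0.1522, 0.0592]
orientation [[-0.5589, -0.8292, 0.0026], [-0.8292, 0.5589, 0.0037], [-0.0045, -0.0, -1.0]]
contact_force [3.8493, 6.9689, -4.704]
wrist_torque [1.5215, -0.8624, 0.018]
opening 0.1069
to go 0.001400795661260723
```

>>> play_rows(
  targets=[
    [[0, 0, 0, -0.15, 0, 0, -1], [0, 0, 0, 0, 0, 0, -0.6], [0, 0, 0, 0, 0, 0, -0.3], [0, 0, 0, 0, 0, 0, 0], [0, 0, 0, 0, 0, 0, 0]],
  ],
)

```text
t: 16.48
tcp_pos: [0.4693, 0.1512, 0.0586]
orientation: [[-0.56, -0.829, -0.0], [-0.829, 0.56, -0.0], [0.0, 0.0, -1.0]]
contact_force: [-0.3, 0.3, -0.2]
opening: 0.472
```

>>> play_rows(
  targets=[
    [[0, 0, 0, 0, 0, -3, 0], [0, 0, 0, 0, 0, -6, 0], [0, 0, 0.18, 0, 0, -6, 0], [0, 0, 0.18, 0, 0, -6, 0], [0, 0, 0.18, 0, 0, 0, 0]],
  ],
)

```text
t: 17.1
tcp_pos: [0.4713, 0.153, 0.2733]
orientation: [[-0.908, -0.418, 0.008], [-0.418, 0.909, 0.002], [-0.008, -0.001, -1.0]]
contact_force: [-1.0, -0.2, -0.9]
opening: 0.497
```

>>> play_rows(
  targets=[
    [[0, 0, 0.18, 0, 0, 0, 0], [0, 0, 0.18, 0, 0, 0, 0], [0, 0, 0.18, 0, 0, 0, 0], [0, 0, 0.18, 0, 0, 0, 0], [0, 0, 0.18, 0, 0, 0, 0]],
  ],
)

```text
t: 17.73
tcp_pos: [0.4692, 0.1514, 0.2686]
orientation: [[-0.892, 0.452, -0.0], [0.452, 0.892, -0.0], [0.0, -0.0, -1.0]]
contact_force: [-0.2, 0.8, -0.0]
opening: 0.499
```

>>> play_rows(
  targets=[
    [[0, 0, 0.18, 0, 0, 0, 0], [0, 0, 0.18, 0, 0, 0, 0], [0, 0, 0.18, 0, 0, 0, 0], [0, 0, 0.18, 0, 0, 0, 0], [0, 0, 0.18, 0, 0, 0, 0]],
  ],
)

```text
t: 18.35
tcp_pos: [0.4692, 0.1514, 0.2686]
orientation: [[-0.201, 0.98, -0.0], [0.98, 0.201, -0.0], [-0.0, -0.0, -1.0]]
contact_force: [0.6, 0.6, 0.3]
opening: 0.498
```

>>> play_rows(
  targets=[
    [[0, 0, 0.18, 0, 0, 0, 0], [0, 0, 0, 0, 0, 0, 0], [0, 0, 0, 0, 0, 0, 0]],
  ],
)

```text
t: 18.73
tcp_pos: [0.4693, 0.1514, 0.2687]
orientation: [[-0.032, 0.999, -0.0], [0.999, 0.032, -0.0], [-0.0, -0.0, -1.0]]
contact_force: [-0.2, 0.1, -0.1]
opening: 0.497
```

```bash
python3 - <<'E'
from h import *
st=ctrl.read_state();s=snap('wrist','w4.png');T=camT(s,st)
np.savez('w4.npz',T=T)
for k in('t','joints','tcp_pos','orientation','contact_force'):print(k,np.round(st[k],4).tolist())
c=proj(s,[.486,.209,.05],T);print(c)
x0=int(max(0,min(640-280,c[0]-140)));y0=int(max(0,c[1]-140));print(x0,y0)
cv2.imwrite('pics/w4c.png',cv2.resize(s['frame'][y0:y0+280,x0:x0+280],None,fx=2.14,fy=2.14,interpolation=cv2.INTER_CUBIC))
E
```

```text
t 18.725
joints [0.0416, 0.2382, -0.5594, 1.7873, 0.1374, 1.1551, -0.5286]
tcp_pos [0.4693, 0.1514, 0.2687]
orientation [[-0.0322, 0.9995, -0.0002], [0.9995, 0.0322, -0.0002], [-0.0002, -0.0002, -1.0]]
contact_force [-0.1672, 0.1017, -0.1379]
[346.13979704 129.71021313]
206 0
```

View pics/w4c.png

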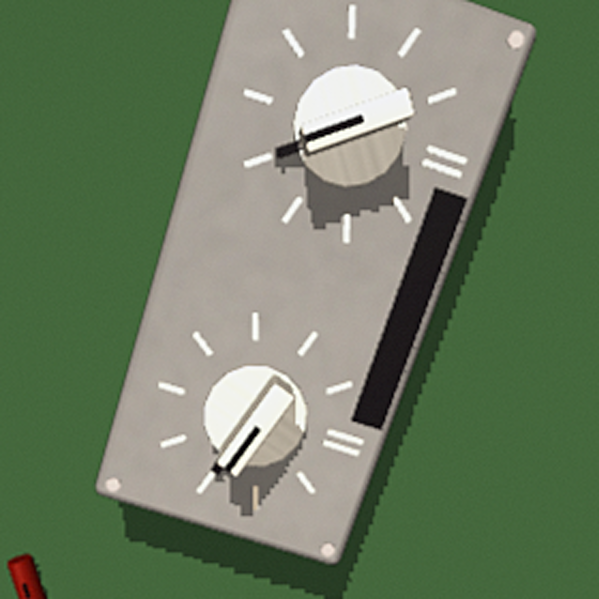

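The left nose is still on mark 4, and the right nose points at mark 3 (205,482). On to the gauge.

>>> play_rows(
  targets=[
    [[0, 0, 0, -5.7, 0.3, 0, 0], [0, 0, 0, -5.7, 0.3, 0, 0], [0, 0, 0, -5.7, 0.3, 0, 0], [0, 0, 0, -5.7, 0.3, 0, 0], [0, 0, 0, -5.7, 0.3, 0, 0]],
  ],
)

```text
t: 19.4
tcp_pos: [0.4923, -0.135, 0.2689]
orientation: [[-0.03, 1.0, 0.0], [1.0, 0.03, -0.0], [-0.0, 0.0, -1.0]]
contact_force: [1.3, 0.6, 0.0]
opening: 0.498
```

>>> play_rows(
  targets=[
    [[0, 0, 0, -5.7, 0.2, 0, 0], [0, 0, 0, -3.0, 0, 0, 0], [0, 0, 0, 0, 0, 0, 0], [0, 0, 0, 0, 0, 0, 0], [0, 0, 0, 0, 0, 0, 0]],
  ],
)

```text
t: 20.02
tcp_pos: [0.4971, -0.2185, 0.2688]
orientation: [[-0.031, 1.0, 0.0], [1.0, 0.031, 0.0], [0.0, 0.0, -1.0]]
contact_force: [0.2, 1.0, -0.1]
opening: 0.503
```

```bash
python3 - <<'E'
from h import *
import fit
K=fit.K;p=[0,0,-.2775]
T=np.load('w4.npz')['T'];px=lambda c:np.array(c)/2.14+[206,0]
for n,a,b in(('L',(363,119),(302,138)),('R',(258,430),(232,473))):
    A,B=[ray(K,px(q),.077,T) for q in(a,b)];d=B-A;print(n,'theta',(p[2]-np.arctan2(d[1],d[0]))%6.2832)
st=ctrl.read_state();s=snap('wrist','w5.png');T=camT(s,st)
np.savez('w5.npz',T=T)
for k in('t','joints','tcp_pos','orientation','contact_force'):print(k,np.round(st[k],4).tolist())
c=proj(s,[.5,-.19,.04],T);print(c)
x0=int(c[0]-120);y0=int(max(0,c[1]-130));print(x0,y0)
cv2.imwrite('pics/w5c.png',cv2.resize(s['frame'][y0:y0+280,x0:x0+260],None,fx=2.14,fy=2.14,interpolation=cv2.INTER_CUBIC))
E
```

```text
L theta 2.5475753553100278
R theta 1.7929447807459657
t 20.025
joints [0.5781, 0.2942, -0.338, 1.6901, 0.104, 1.1749, 0.244]
tcp_pos [0.4971, -0.2185, 0.2688]
orientation [[-0.0306, 0.9995, 0.0002], [0.9995, 0.0306, 0.0003], [0.0003, 0.0002, -1.0]]
contact_force [0.1952, 0.9502, -0.0943]
[328.83278411 161.3013587 ]
208 31
```

View pics/w5c.png

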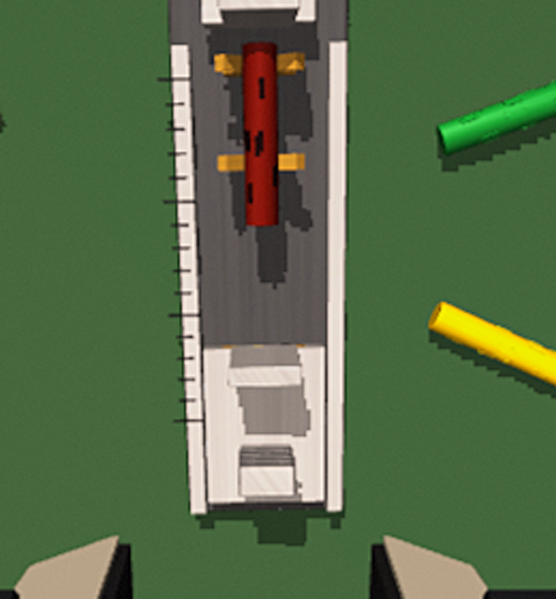

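```bash
python3 - <<'E'
from h import *
import fit
K=fit.K
T=np.load('w5.npz')['T'];px=lambda c:np.array(c)/2.14+[208,31]
f=lambda c,z:np.round(ray(K,px(c),z,T),4)
print('block top',f((268,480),.058),f((240,467),.058),f((294,466),.058),f((240,496),.058),f((297,497),.058))
print('barrel',f((260,44),.047),f((262,225),.047))
print('jaw top front edge',f((230,368),.064),f((300,366),.064), 'fixed face top', f((203,20),.064),f((313,20),.064))
print('rail outer L',f((172,45),.02),f((190,513),.02),'R',f((347,42),.02),f((342,510),.02))
for n in('w3','w4'):
    im=cv2.imread(f'pics/{n}.png');T=np.load(n+'.npz')['T'];g=im.max(2)
    lab=cv2.connectedComponentsWithStats((g<60).astype(np.uint8))
    for i in range(1,lab[0]):
        a=lab[2][i]
        if 25<a[4]<400 and a[1]<260 and 200<a[0]<470:
            ys,xs=np.nonzero(lab[1]==i);P=np.array([ray(K,(x,y),.077,T)[:2] for x,y in zip(xs,ys)])
            v=cv2.fitLine(P.astype(np.float32),cv2.DIST_L2,0,.001,.001).ravel()
            print(n,a,P.mean(0).round(4),'theta mod pi',round((-.2775-np.arctan2(v[1],v[0]))%np.pi,3))
E
```

```text
block top [ 0.5068 -0.2744  0.058 ] [ 0.4945 -0.2688  0.058 ] [ 0.5178 -0.2676  0.058 ] [ 0.4949 -0.2822  0.058 ] [ 0.5198 -0.2819  0.058 ]
barrel [ 0.4974 -0.0984  0.047 ] [ 0.5006 -0.167   0.047 ]
jaw top front edge [ 0.4892 -0.2236  0.064 ] [ 0.5179 -0.2218  0.064 ] fixed face top [ 0.476  -0.0927  0.064 ] [ 0.5164 -0.0914  0.064 ]
rail outer L [ 0.461  -0.0972  0.02  ] [ 0.4709 -0.3067  0.02  ] R [ 0.5336 -0.0937  0.02  ] [ 0.5445 -0.3029  0.02  ]
w3 [352  59  28  11  80] [0.4938 0.2634] theta mod pi 2.51
w3 [339  70  12   7  50] [0.4774 0.2558] theta mod pi 2.455
w3 [322 164   4  11  41] [0.4672 0.1803] theta mod pi 1.198
w3 [323 181   3  25  51] [0.4687 0.1599] theta mod pi 1.207
w3 [216 258  12  36  79] [0.3834 0.0766] theta mod pi 1.047
w4 [348  54  28  12  79] [0.4939 0.2634] theta mod pi 2.512
w4 [335  66  11   8  51] [0.4777 0.2557] theta mod pi 2.478
w4 [305 200  22  22  70] [0.4623 0.1417] theta mod pi 2.007
w4 [288 243  30  13  68] [0.4507 0.1081] theta mod pi 3.119
```

Block top centre is crop (268,480), jaw (265,375), barrel running from (260,44) to (262,225), about 6 mm short of the fixed jaw. Gauge yaw is about 0.05. Next: grip the thumb block across its x sides.

>>> play_rows(
  targets=[
    [[0, 0, -0.02, -5.7, 0.7, 0, 0], [0, 0, 0, 0, 0, 5.2, 0], [0, 0, 0, 0, 0, 5.2, 0], [0, 0, 0, 0, 0, 5.2, 0], [0, 0, 0, 0, 0, 0, 0]],
  ],
)

```text
t: 20.7
tcp_pos: [0.503, -0.2749, 0.1097]
orientation: [[-0.05, 0.999, -0.007], [0.999, 0.05, 0.003], [0.004, -0.006, -1.0]]
contact_force: [0.4, -0.3, 0.4]
opening: 0.502
```

```bash
python3 - <<'E'
from h import *
import fit
K=fit.K
im=cv2.imread('pics/w4.png');T4=np.load('w4.npz')['T'];g=im.max(2)[195:225,300:335]
ys,xs=np.nonzero(g<90); 
for lim in(12,16,20,24):
    P=np.array([ray(K,(x+300,y+195),.077,T4)[:2] for x,y in zip(xs,ys) if y<lim])
    if len(P)<6: continue
    v=cv2.fitLine(P.astype(np.float32),cv2.DIST_L2,0,.001,.001).ravel();print(lim,len(P),(-.2775-np.arctan2(v[1],v[0]))%np.pi)
st=ctrl.read_state();s=snap('wrist','w6.png');T=camT(s,st)
print(np.round(st['tcp_pos'],4),np.round(st['orientation'],3).tolist())
a=im[180:240,285:350];a=cv2.resize(a,(433,400),interpolation=cv2.INTER_NEAREST)
b=cv2.resize(s['frame'],(533,400));b=b[:, :367]
cv2.imwrite('pics/w6c.png',np.hstack([a,cv2.resize(s['frame'][:, 140:500],(360,400))]))
E
```

```text
12 23 1.9463848
16 37 2.1054552
20 51 2.0282416
24 72 2.0224888
[ 0.503  -0.2749  0.1097] [[-0.05, 0.999, -0.007], [0.999, 0.05, 0.003], [0.004, -0.006, -1.0]]
```

View pics/w6c.png

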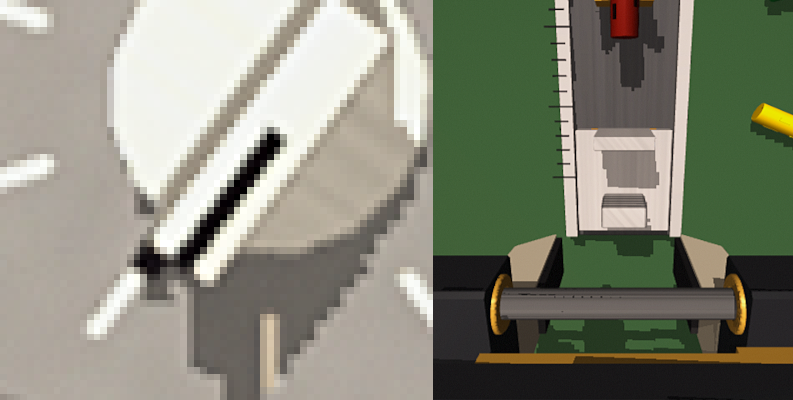

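The dial close-up confirms it: the line and nose run onto mark 3 (θ ≈ 1.87–1.885). The right panel shows the block about centred between the fingers. Descending.

>>> play_rows(
  targets=[
    [[0, 0, 0, 0, 0.3, 4, 0], [0, 0, 0, 0, 0, 2.5, 0], [0, 0, 0, 0, 0, 0, 0], [0, 0, 0, 0, 0, 0, 0], [0, 0, 0, 0, 0, 0, 0]],
  ],
)

```text
t: 21.38
tcp_pos: [0.5097, -0.2771, 0.0497]
orientation: [[-0.048, 0.999, 0.003], [0.999, 0.048, -0.001], [-0.002, 0.003, -1.0]]
contact_force: [1.0, -0.1, 0.2]
opening: 0.501
```

>>> play_rows(
  targets=[
    [[0, 0, 0, 0.1, -0.2, 1.5, 0], [0, 0, 0, 0, 0, 0, 0], [0, 0, 0, 0, 0, 0, -0.3], [0, 0, 0, 0, 0, 0, -1], [0, 0, 0, 0, 0, 0, -1]],
  ],
)

```text
t: 22.0
tcp_pos: [0.5059, -0.2758, 0.0328]
orientation: [[-0.048, 0.999, -0.001], [0.999, 0.048, -0.0], [-0.0, -0.001, -1.0]]
contact_force: [-3.1, 0.4, 0.1]
opening: 0.258
```

>>> play_rows(
  targets=[
    [[0, 0, 0, 0, 0, 0, -1], [0, 0, 0, 0, 0, 0, -1]],
  ],
)

```text
t: 22.25
tcp_pos: [0.5059, -0.2758, 0.0328]
orientation: [[-0.048, 0.999, -0.001], [0.999, 0.048, -0.0], [-0.0, -0.001, -1.0]]
contact_force: [-4.1, -0.5, 4.2]
opening: 0.257
```

>>> play_rows(
  targets=[
    [[0, 0, 0, 0.4, -0.15, 0, -1], [0, 0, 0, 1.2, 0, 0, -1], [0, 0, 0, 1.2, 0, 0, -1], [0, 0, 0, 1.2, 0, 0, -1], [0, 0, 0, 0.8, 0, 0, -1]],
  ],
)

```text
t: 22.88
tcp_pos: [0.5034, -0.2265, 0.0329]
orientation: [[-0.049, 0.999, 0.001], [0.999, 0.049, 0.0], [0.0, 0.001, -1.0]]
contact_force: [5.0, -1.1, -4.1]
opening: 0.26
```

>>> play_rows(
  targets=[
    [[0, 0, 0, 0, 0, 0, -1], [0, 0, 0, 0, 0, 0, -1]],
  ],
)

```text
t: 23.12
tcp_pos: [0.5033, -0.2263, 0.0329]
orientation: [[-0.049, 0.999, 0.001], [0.999, 0.049, 0.001], [0.001, 0.001, -1.0]]
contact_force: [5.5, 2.2, -2.1]
opening: 0.253
```

>>> play_rows(
  targets=[
    [[0, 0, 0, 0.2, 0.1, 0, -1], [0, 0, 0, 0.2, 0, 0, -1], [0, 0, 0, 0.1, 0, 0, -1], [0, 0, 0, 0, 0, 0, -1]],
  ],
)

```text
t: 23.62
tcp_pos: [0.5032, -0.2228, 0.0328]
orientation: [[-0.048, 0.999, -0.0], [0.999, 0.048, -0.0], [-0.0, -0.0, -1.0]]
contact_force: [1.0, -1.1, 1.0]
opening: 0.261
```

>>> play_rows(
  targets=[
    [[0, 0, 0, 0.1, 0, 0, -1], [0, 0, 0, 0.1, 0, 0, -1], [0, 0, 0, 0, 0, 0, -1]],
  ],
)

```text
t: 24.0
tcp_pos: [0.5031, -0.2207, 0.0328]
orientation: [[-0.048, 0.999, -0.0], [0.999, 0.048, -0.0], [-0.0, -0.0, -1.0]]
contact_force: [-0.0, -1.5, 4.2]
opening: 0.262
```

```bash
python3 - <<'E'
from h import *
st=ctrl.read_state();s=snap('wrist','w7.png');T=camT(s,st);np.savez('w7.npz',T=T)
for k in('t','tcp_pos','orientation','contact_force','wrist_torque','opening'):print(k,np.round(st[k],4).tolist())
cv2.imwrite('pics/w7c.png',cv2.resize(s['frame'][0:300,180:480],(600,600),interpolation=cv2.INTER_CUBIC))
E
```

```text
t 24.0
tcp_pos [0.5031, -0.2207, 0.0328]
orientation [[-0.048, 0.9988, -0.0003], [0.9988, 0.048, -0.0], [-0.0, -0.0003, -1.0]]
contact_force [-0.0411, -1.4883, 4.1984]
wrist_torque [-0.306, 0.0135, 0.0741]
opening 0.2625
```

View pics/w7c.png

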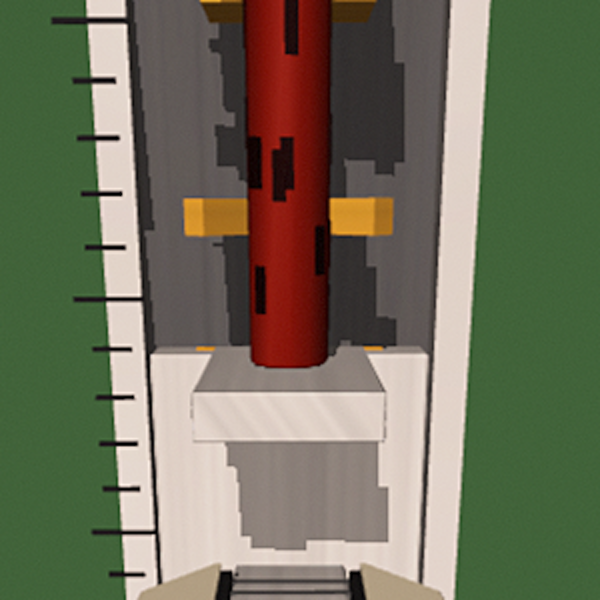

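Jaw is at or just touching the barrel end (290,365). Expect about 6 mm more; stepping gently.

>>> play_rows(
  targets=[
    [[0, 0, 0, 0.1, 0, 0, -1], [0, 0, 0, 0.1, 0, 0, -1], [0, 0, 0, 0, 0, 0, -1], [0, 0, 0, 0, 0, 0, -1]],
  ],
)

```text
t: 24.55
tcp_pos: [0.503, -0.2187, 0.0328]
orientation: [[-0.048, 0.999, -0.0], [0.999, 0.048, 0.0], [0.0, -0.0, -1.0]]
contact_force: [-0.6, -1.6, 6.5]
opening: 0.254
```

>>> play_rows(
  targets=[
    [[0, 0, 0, 0.1, 0, 0, -1], [0, 0, 0, 0, 0, 0, -1], [0, 0, 0, 0, 0, 0, -1]],
  ],
)

```text
t: 24.92
tcp_pos: [0.5029, -0.2177, 0.0328]
orientation: [[-0.048, 0.999, -0.0], [0.999, 0.048, -0.0], [0.0, -0.0, -1.0]]
contact_force: [-0.1, -2.3, 4.6]
opening: 0.259
```

>>> play_rows(
  targets=[
    [[0, 0, 0, 0.1, 0, 0, -1], [0, 0, 0, 0, 0, 0, -1], [0, 0, 0, 0, 0, 0, -1]],
  ],
)

```text
t: 25.3
tcp_pos: [0.5028, -0.2167, 0.0328]
orientation: [[-0.048, 0.999, -0.0], [0.999, 0.048, -0.0], [-0.0, -0.0, -1.0]]
contact_force: [-2.2, -1.5, 5.5]
opening: 0.26
```

>>> play_rows(
  targets=[
    [[0, 0, 0, 0.05, 0, 0, -1], [0, 0, 0, 0, 0, 0, -1], [0, 0, 0, 0, 0, 0, -1]],
  ],
)

```text
t: 25.68
tcp_pos: [0.5029, -0.2163, 0.0328]
orientation: [[-0.048, 0.999, -0.0], [0.999, 0.048, -0.0], [-0.0, -0.0, -1.0]]
contact_force: [-0.2, -1.9, 4.9]
opening: 0.259
```

```bash
python3 - <<'E'
from h import *
s=snap('side','s8.png');T=camT(s);a=proj(s,[.503,-.16,.04],T)
st=ctrl.read_state();print(st['t'],st['tcp_pos'],st['contact_force'])
x,y=map(int,a);print(x,y)
cv2.imwrite('pics/s8c.png',cv2.resize(s['frame'][y-60:y+60,x-70:x+70],(700,600),interpolation=cv2.INTER_CUBIC))
E
```

```text
25.725 [ 0.50285848 -0.21627651  0.03276972] [-1.33521764 -1.90367286  5.37106764]
358 219
```

View pics/s8c.png

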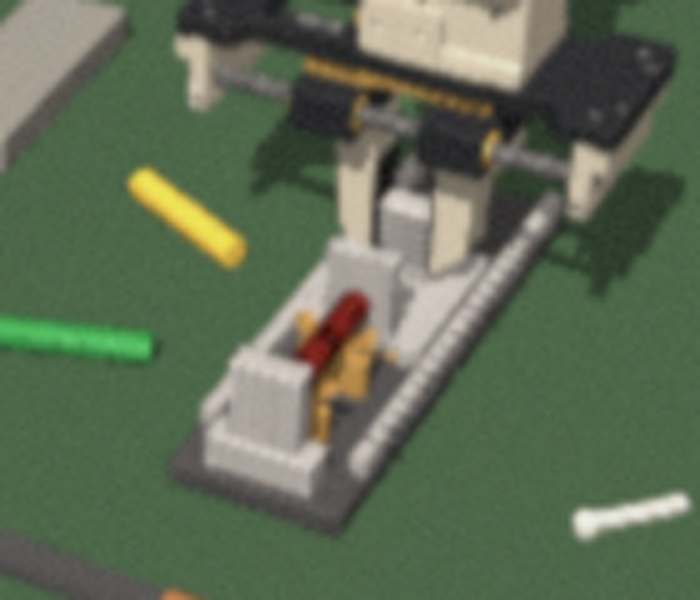

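The side view shows the barrel still in its rests; force is only at friction level (~2 N). I'll keep going in 0.5 mm steps.

>>> play_rows(
  targets=[
    [[0, 0, 0, 0.05, 0, 0, -1], [0, 0, 0, 0, 0, 0, -1]],
  ],
)

```text
t: 25.98
tcp_pos: [0.5029, -0.2158, 0.0328]
orientation: [[-0.048, 0.999, -0.0], [0.999, 0.048, -0.0], [-0.0, -0.0, -1.0]]
contact_force: [-0.3, -1.2, 5.7]
opening: 0.257
```

>>> play_rows(
  targets=[
    [[0, 0, 0, 0.05, 0, 0, -1], [0, 0, 0, 0, 0, 0, -1]],
  ],
)

```text
t: 26.22
tcp_pos: [0.5028, -0.2153, 0.0328]
orientation: [[-0.048, 0.999, -0.0], [0.999, 0.048, -0.0], [-0.0, -0.0, -1.0]]
contact_force: [-1.2, -2.0, 5.5]
opening: 0.261
```

>>> play_rows(
  targets=[
    [[0, 0, 0, 0.05, 0, 0, -1], [0, 0, 0, 0, 0, 0, -1]],
  ],
)

```text
t: 26.48
tcp_pos: [0.5028, -0.2148, 0.0328]
orientation: [[-0.048, 0.999, -0.0], [0.999, 0.048, -0.0], [-0.0, -0.0, -1.0]]
contact_force: [-0.9, -1.7, 5.9]
opening: 0.257
```

>>> play_rows(
  targets=[
    [[0, 0, 0, 0.05, 0, 0, -1], [0, 0, 0, 0, 0, 0, -1]],
  ],
)

```text
t: 26.72
tcp_pos: [0.5028, -0.2143, 0.0328]
orientation: [[-0.048, 0.999, -0.0], [0.999, 0.048, -0.0], [-0.0, -0.0, -1.0]]
contact_force: [0.1, -3.0, 5.4]
opening: 0.261
```

>>> play_rows(
  targets=[
    [[0, 0, 0, 0, 0, 0, -1]],
  ],
)

```text
t: 26.85
tcp_pos: [0.5028, -0.2143, 0.0328]
orientation: [[-0.048, 0.999, -0.0], [0.999, 0.048, -0.0], [-0.0, -0.0, -1.0]]
contact_force: [0.4, -2.5, 6.0]
opening: 0.255
```

>>> play_rows(
  targets=[
    [[0, 0, 0, 0.05, 0, 0, -1], [0, 0, 0, 0, 0, 0, -1]],
  ],
)

```text
t: 27.1
tcp_pos: [0.5027, -0.2138, 0.0328]
orientation: [[-0.048, 0.999, -0.0], [0.999, 0.048, -0.0], [-0.0, -0.0, -1.0]]
contact_force: [-0.3, -2.3, 5.2]
opening: 0.258
```

>>> play_rows(
  targets=[
    [[0, 0, 0, 0, 0, 0, -1]],
  ],
)

```text
t: 27.22
tcp_pos: [0.5027, -0.2138, 0.0328]
orientation: [[-0.048, 0.999, -0.0], [0.999, 0.048, -0.0], [-0.0, -0.0, -1.0]]
contact_force: [-0.2, -2.6, 5.5]
opening: 0.255
```

>>> play_rows(
  targets=[
    [[0, 0, 0, 0.05, 0, 0, -1], [0, 0, 0, 0, 0, 0, -1]],
  ],
)

```text
t: 27.48
tcp_pos: [0.5027, -0.2133, 0.0328]
orientation: [[-0.048, 0.999, -0.0], [0.999, 0.048, -0.0], [-0.0, -0.0, -1.0]]
contact_force: [-0.8, -2.6, 5.1]
opening: 0.259
```

>>> play_rows(
  targets=[
    [[0, 0, 0, 0, 0, 0, -1]],
  ],
)

```text
t: 27.6
tcp_pos: [0.5027, -0.2133, 0.0328]
orientation: [[-0.048, 0.999, -0.0], [0.999, 0.048, -0.0], [-0.0, -0.0, -1.0]]
contact_force: [-1.2, -2.5, 5.1]
opening: 0.255
```

>>> play_rows(
  targets=[
    [[0, 0, 0, 0.05, 0, 0, -1], [0, 0, 0, 0, 0, 0, -1]],
  ],
)

```text
t: 27.85
tcp_pos: [0.5027, -0.2128, 0.0328]
orientation: [[-0.048, 0.999, -0.0], [0.999, 0.048, -0.0], [-0.0, -0.0, -1.0]]
contact_force: [-1.0, -2.3, 5.5]
opening: 0.261
```

>>> play_rows(
  targets=[
    [[0, 0, 0, 0, 0, 0, -1]],
  ],
)

```text
t: 27.98
tcp_pos: [0.5027, -0.2128, 0.0328]
orientation: [[-0.048, 0.999, -0.0], [0.999, 0.048, -0.0], [-0.0, -0.0, -1.0]]
contact_force: [-0.3, -1.3, 5.9]
opening: 0.258
```

>>> play_rows(
  targets=[
    [[0, 0, 0, 0.05, 0, 0, -1], [0, 0, 0, 0, 0, 0, -1]],
  ],
)

```text
t: 28.22
tcp_pos: [0.5027, -0.2123, 0.0328]
orientation: [[-0.048, 0.999, -0.0], [0.999, 0.048, -0.0], [-0.0, -0.0, -1.0]]
contact_force: [-0.9, -0.9, 5.5]
opening: 0.259
```

>>> play_rows(
  targets=[
    [[0, 0, 0, 0.05, 0, 0, -1], [0, 0, 0, 0, 0, 0, -1]],
  ],
)

```text
t: 28.48
tcp_pos: [0.5026, -0.2118, 0.0328]
orientation: [[-0.048, 0.999, -0.0], [0.999, 0.048, -0.0], [-0.0, -0.0, -1.0]]
contact_force: [-0.9, -1.8, 5.3]
opening: 0.255
```

>>> play_rows(
  targets=[
    [[0, 0, 0, 0, 0, 0, -1]],
  ],
)

```text
t: 28.6
tcp_pos: [0.5027, -0.2118, 0.0328]
orientation: [[-0.048, 0.999, -0.0], [0.999, 0.048, -0.0], [-0.0, -0.0, -1.0]]
contact_force: [0.1, -2.5, 5.9]
opening: 0.257
```

```bash
python3 - <<'E'
from h import *
st=ctrl.read_state()
def red(im,box):
    b,g,r=[im[...,i].astype(int) for i in range(3)]
    m=((r>70)&(r>2.2*g)&(r>2.2*b)).astype(np.uint8);x0,y0,x1,y1=box;k=np.zeros_like(m);k[y0:y1,x0:x1]=m[y0:y1,x0:x1]
    n,l,s,c=cv2.connectedComponentsWithStats(cv2.morphologyEx(k,cv2.MORPH_CLOSE,np.ones((7,7))));i=1+np.argmax(s[1:,4]);return s[i]
t0=cv2.imread('pics/top0.png');t=snap('top','t9.png');T=camT(t)
for n,im in(('t0',t0),('t',t['frame'])):
    b=red(im,(330,220,420,270));yc=b[1]+b[3]/2
    print(n,b,np.round([ray(t,(b[0]-.5,yc),.042,T),ray(t,(b[0]+b[2]-.5,yc),.042,T)],4).tolist())
w=snap('wrist','w9.png');T=camT(w,st)
for n,im,TT in(('w5',cv2.imread('pics/w5.png'),np.load('w5.npz')['T']),('w7',cv2.imread('pics/w7.png'),np.load('w7.npz')['T']),('w9',w['frame'],T)):
    b=red(im,(240,0,400,300));xc=b[0]+b[2]/2
    print(n,b,np.round([ray(w,(xc,b[1]),.047,TT),ray(w,(xc,b[1]+b[3]-.5),.042,TT)],4).tolist())
    
im=t['frame'];a=im[205:285,325:445]
bb=w['frame'][0:240,200:440]
cv2.imwrite('pics/m9.png',np.hstack([cv2.resize(a,(450,300),interpolation=cv2.INTER_CUBIC),cv2.resize(bb,(300,300))]))
E
```

```text
t0 [356 242  37   7 204] [[0.4963, -0.0963, 0.042], [0.4978, -0.1672, 0.042]]
t [355 242  32   7 182] [[0.4962, -0.0943, 0.042], [0.4976, -0.1557, 0.042]]
w5 [ 321   51   16   86 1157] [[0.4969, -0.098, 0.047], [0.4994, -0.1678, 0.042]]
w7 [ 303    0   40  184 6167] [[0.4973, -0.1107, 0.047], [0.5, -0.1677, 0.042]]
w9 [ 304    0   39  185 6051] [[0.4971, -0.1018, 0.047], [0.4998, -0.1592, 0.042]]
```

View pics/m9.png

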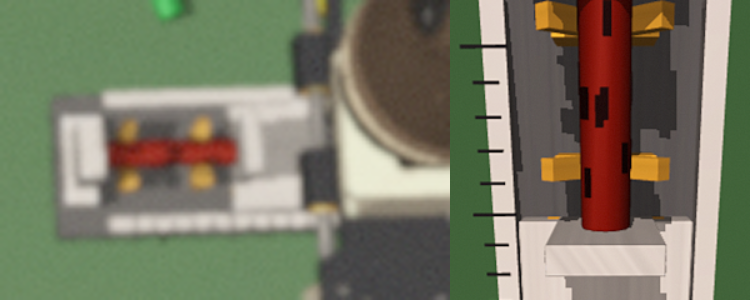

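The barrel has slid about 8.5 mm (the starting gap is at most 10 mm), so contact must be within about 1.5 mm. Continuing finely.

>>> play_rows(
  targets=[
    [[0, 0, 0, 0.05, 0, 0, -1], [0, 0, 0, 0, 0, 0, -1]],
  ],
)

```text
t: 28.95
tcp_pos: [0.5026, -0.2113, 0.0328]
orientation: [[-0.048, 0.999, -0.0], [0.999, 0.048, -0.0], [-0.0, -0.0, -1.0]]
contact_force: [-0.5, -2.3, 5.9]
opening: 0.259
```

>>> play_rows(
  targets=[
    [[0, 0, 0, 0, 0, 0, -1]],
  ],
)

```text
t: 29.08
tcp_pos: [0.5026, -0.2113, 0.0328]
orientation: [[-0.048, 0.999, -0.0], [0.999, 0.048, -0.0], [-0.0, -0.0, -1.0]]
contact_force: [-1.2, -2.1, 4.8]
opening: 0.257
```

>>> play_rows(
  targets=[
    [[0, 0, 0, 0.05, 0, 0, -1], [0, 0, 0, 0, 0, 0, -1]],
  ],
)

```text
t: 29.32
tcp_pos: [0.5026, -0.2111, 0.0328]
orientation: [[-0.048, 0.999, -0.0], [0.999, 0.048, -0.0], [-0.0, -0.0, -1.0]]
contact_force: [-0.8, -3.2, 5.3]
opening: 0.261
```

>>> play_rows(
  targets=[
    [[0, 0, 0, 0, 0, 0, -1]],
  ],
)

```text
t: 29.45
tcp_pos: [0.5026, -0.211, 0.0328]
orientation: [[-0.048, 0.999, -0.0], [0.999, 0.048, -0.0], [-0.0, -0.0, -1.0]]
contact_force: [-1.4, -2.9, 5.9]
opening: 0.262
```

>>> play_rows(
  targets=[
    [[0, 0, 0, 0.05, 0, 0, -1], [0, 0, 0, 0, 0, 0, -1], [0, 0, 0, 0, 0, 0, -1]],
  ],
)

```text
t: 29.82
tcp_pos: [0.5026, -0.2109, 0.0328]
orientation: [[-0.047, 0.999, -0.0], [0.999, 0.047, -0.001], [-0.001, -0.0, -1.0]]
contact_force: [-1.1, -4.8, 4.3]
opening: 0.261
```

>>> play_rows(
  targets=[
    [[0, 0, 0, 0, 0, 0, -1]],
  ],
)

```text
t: 29.95
tcp_pos: [0.5026, -0.2109, 0.0328]
orientation: [[-0.047, 0.999, -0.0], [0.999, 0.047, -0.001], [-0.001, -0.0, -1.0]]
contact_force: [-0.6, -4.5, 5.4]
opening: 0.258
```

Contact: the jaw has stopped and force rose to about 4.7 N. I'll ease half a millimetre of command, let go, rise and check.

>>> play_rows(
  targets=[
    [[0, 0, 0, -0.04, 0, 0, -1], [0, 0, 0, 0, 0, 0, -1]],
  ],
)

```text
t: 30.2
tcp_pos: [0.5026, -0.2109, 0.0328]
orientation: [[-0.048, 0.999, -0.0], [0.999, 0.048, -0.0], [-0.0, -0.0, -1.0]]
contact_force: [-0.9, -3.9, 4.8]
opening: 0.26
```

>>> play_rows(
  targets=[
    [[0, 0, 0, 0, 0, 0, -0.2], [0, 0, 0, 0, 0, 0, 0], [0, 0, 0, 0, 0, 0, 0], [0, 0, 0, 0, 0, 0, 0]],
  ],
)

```text
t: 30.7
tcp_pos: [0.5027, -0.2105, 0.0326]
orientation: [[-0.048, 0.999, -0.0], [0.999, 0.048, 0.0], [0.0, -0.0, -1.0]]
contact_force: [-0.6, -0.3, 0.5]
opening: 0.498
```

>>> play_rows(
  targets=[
    [[0, 0, 0, 0, 0, -2, 0], [0, 0, 0, 0, 0, -4, 0], [0, 0, 0, 0, 0, -6, 0], [0, 0, 0, 0, 0, -6, 0], [0, 0, 0, -2, 0, -6, 0]],
  ],
)

```text
t: 31.32
tcp_pos: [0.5037, -0.2289, 0.2743]
orientation: [[-0.051, 0.999, 0.001], [0.999, 0.051, 0.001], [0.001, 0.001, -1.0]]
contact_force: [1.9, -1.5, 0.2]
opening: 0.498
```

>>> play_rows(
  targets=[
    [[0, 0, 0, 4, 0, 0, 0], [0, 0, 0, 4, 0, 0, 0], [0, 0, 0, 0, 0, 0, 0], [0, 0, 0, 0, 0, 0, 0], [0, 0, 0, 0, 0, 0, 0]],
  ],
)

```text
t: 31.95
tcp_pos: [0.4997, -0.1517, 0.2718]
orientation: [[-0.046, 0.999, -0.0], [0.999, 0.046, -0.0], [-0.0, -0.0, -1.0]]
contact_force: [0.4, 0.0, 0.4]
opening: 0.502
```

```bash
python3 - <<'E'
from h import *
st=ctrl.read_state();s=snap('wrist','w10.png');T=camT(s,st);np.savez('w10.npz',T=T)
print(st['t'],np.round(st['tcp_pos'],4),np.round(st['contact_force'],2))
c=proj(s,[.5,-.16,.045],T);print(c)
x0=int(c[0]-70);y0=int(max(0,c[1]-90));print(x0,y0)
cv2.imwrite('pics/w10c.png',cv2.resize(s['frame'][y0:y0+180,x0:x0+140],None,fx=3.3,fy=3.3,interpolation=cv2.INTER_CUBIC))
E
```

```text
31.95 [ 0.4997 -0.1517  0.2718] [0.44 0.04 0.45]
[324.67966766 201.09733619]
254 111
```

View pics/w10c.png

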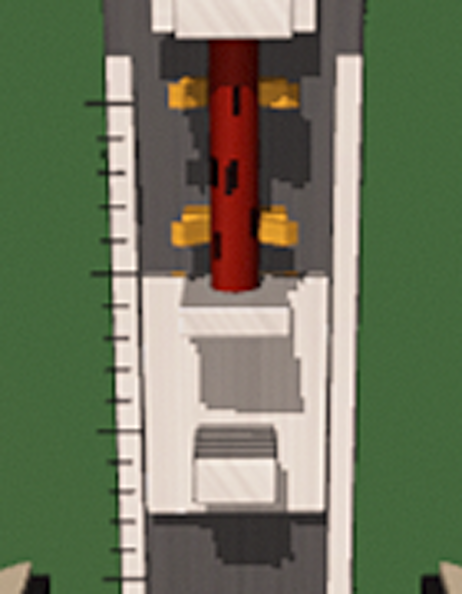

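```bash
python3 - <<'E'
from h import *
import fit
T=np.load('w10.npz')['T'];px=lambda c:np.array(c)/3.3+[254,111]
f=lambda c,z:ray(fit.K,px(c),z,T)
A,B=f((235,38),.064),f((235,308),.064);print(A.round(4),B.round(4),'jaw-jaw',np.linalg.norm(A-B))
print('jaw edge slope', (f((290,308),.064)-f((182,308),.064)).round(4))
E=f((235,291),.04);print('barrel near end (z .033-.04)',E.round(4),f((235,291),.034).round(4))
I=cv2.imread('pics/w10.png')[:,254+71]
print([(y,I[y].tolist()) for y in list(range(118,127))+list(range(195,216))])
E
```

```text
[ 0.4971 -0.0882  0.064 ] [ 0.5004 -0.1585  0.064 ] jaw-jaw 0.07038969937563477
jaw edge slope [0.029  0.0014 0.    ]
barrel near end (z .033-.04) [ 0.5005 -0.1593  0.04  ] [ 0.5005 -0.1607  0.034 ]
[(118, [201, 211, 225]), (119, [199, 208, 223]), (120, [202, 211, 225]), (121, [204, 214, 227]), (122, [121, 129, 147]), (123, [5, 10, 71]), (124, [3, 8, 84]), (125, [11, 15, 87]), (126, [8, 16, 83]), (195, [9, 17, 134]), (196, [10, 19, 136]), (197, [5, 16, 136]), (198, [1, 13, 139]), (199, [38, 43, 109]), (200, [115, 122, 133]), (201, [137, 144, 154]), (202, [129, 135, 149]), (203, [118, 128, 140]), (204, [207, 211, 223]), (205, [221, 228, 237]), (206, [206, 218, 231]), (207, [204, 215, 228]), (208, [203, 214, 227]), (209, [201, 212, 226]), (210, [201, 212, 226]), (211, [210, 220, 235]), (212, [177, 188, 204]), (213, [130, 137, 151]), (214, [121, 128, 139]), (215, [122, 129, 141])]
```

```bash
python3 -c "
from plant import ctrl
print(ctrl.finish_job())"
```

```text
the job is handed in; nothing more can be done
None
```

I entered the code 4-3 and closed the gauge on the red barrel, then handed the job in at about 32 s. The gripper was open and clear of everything.

**Left dial:** it stands at 2.51 rad; mark 4 is 2.513.

**Right dial:** it stands at about 1.87–1.885 rad; mark 3 is 1.885. The lower figure is from the close-up picture and the upper from the tool's turn while gripping. Two rougher readings of the same picture disagreed (1.79 and about 2.0). In the close-up the nose runs onto mark 3, so I left the dial as it was.

**Gauge:** I slid the jaw by the thumb block until the barrel met the fixed jaw and the jaw stopped. The push rose from about 2 N of friction to about 4.7 N there. I then eased it to about 3.9 N and let go.
- **Gap:** after release, the jaw tops measured 70.4 mm apart for the 70 mm barrel, within my picture error of about 0.5 mm. No gap showed at the moving jaw. The fixed-jaw end can't be seen from above, so contact there rests on the force and that distance.
- **Squareness:** I could not measure the jaw's tilt directly. From the force, any lean left is at most about 0.015 rad.

The barrel was still in its rests in the last picture. I never touched the other things on the counter, but I took no closing picture of all of them.

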